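# Rule the second line of a test plate

### The arm

A 6-joint arm with a two-finger parallel gripper is mounted at the origin on the work surface; the furniture and walls round the work are solid. World frame = base frame: x ahead of the robot, y to its left, z up, the work surface at z = 0. Lengths are in mm, angles in rad, forces in N, time in s.
With the tool pointing down it reaches from about 275 to 750 mm from the base axis. Payload 10.2 kg.
Tool frame: the origin (TCP) lies midway between the tips of the shut fingers; the grasp point (between the pads) lies 19 mm behind it; z points along the fingers, y is the line along which they close (so a half turn about z gives the same grasp; the last joint's range is limited). The gripper opens to 85 mm and grips with 20 to 120 N. Pads are 22 mm wide; open, the fingers measure 114 mm over their backs; the gripper's body (76 mm by 85 mm) begins 54 mm behind the grasp point. The pads swing forward as they close: fully open they stand 13 mm farther back than shut.
Start: joints at [1.089, 0.313, 1.498, -0, 1.331, -0.223], TCP at [134.371, 507.519, 231.294] pointing down, gripper open.
Joint ranges: [-2.94, 2.94], [-0.97, 2.17], [0.19, 2.56], [-1.23, 4.37], [0.02, 3.11], [-2.88, 2.88]. Speed limits (rad/s): [2.39, 2.39, 3.01, 3.14, 3.14, 3.14].

### API

Orientations are given as a unit quaternion [w, x, y, z].
In Python, from rig import ctrl gives the robot as it stands.
- The arm moves only by the tool send_rows, never from a script. Its argument "targets" is a list of rows, each a list of 7 numbers: the closure, from -1 (fully open) to 1 (shut), so that 0 is half open, then the shift along the tool's x, y, z in m, then the turn, a rotation vector about the tool's x, y, z in rad. In form: [[claw, dx, dy, dz, ax, ay, az], ...]. A call has exactly 10 rows; each row shifts and turns the commanded pose from where the row before left it, along the tool's axes as they then stand; what a row does not reach is not made up. A row lasts 1/8 s, in which the tool goes at most 62.5 mm and 10.7 degrees, less where a joint would pass 70% of its speed; a pose out of reach is approached as far as the arm can. A call with a gripper value outside its range is refused whole. The fingers move at their own pace and stop on an object; "squeeze" is the grip in N (left out, the last holds). Time passes only in rows, so rows that do not move let the fingers close, or fill a call up. It gives the time, the measured TCP pose, the force, the opening and the grip force at its end, in the units of the state.
- ctrl.sense(): the state, without advancing time (a new reading comes with each control period).
- ctrl.capture(name): name is "scene" or "side" or "wrist"; returns a dict with "img" (420x560x3 uint8, red, green, blue), "camera_matrix" (3x3 intrinsics, pixels), "R" (3x3) and "t" (3): a world point X has camera coordinates R X + t. Camera axes: x right, y down, z forward; pixel columns grow to the right and rows downward; lengths in mm; the calibration is good to about 2 mm. The wrist camera is an equidistant fisheye: a pixel r from the principal point sees the ray r / f radians off the axis. A picture is of the moment at which its call begins. There is no depth.
- ctrl.finish_job(): hands the job in; it is judged then, once.
Trained networks look in a picture, given as the dict that the camera call returned (one of the last four; its "shot" number tells which), for a name from the list of things; names that differ only in an ending like _2 or _b are one class to them, and where a whole thing is asked for, a point or a joint stands for the part that bears it (a point fixed in the world has none). Each returns a list of dicts, best first, with "score" (0 to 1); they miss things now and then, are a little off and sometimes report something else, mostly with a low value. They report only what shows in the picture. A call takes as long as a camera call. They do not tell look-alikes from the thing itself.
- ctrl.boxes_of(query, picture): "extent" ([left, top, width, height] in pixels, round what is visible of it).
- ctrl.landmark_of(query, picture): "point" ([column, row] in pixels: a listed point, or the origin of a listed thing).
The state is a dict: "time_s": time; "joints": joint angles; "dq": joint speeds; "tau": joint torques, N m; "eef_pos": TCP position; "ee_rot": TCP orientation; "force": force on the tool from outside, world axes, zero at the start; "wrist_torque": the same for the moment, N m; "grip_width": opening from 0.0 (shut) to 1.0 (fully open); "grip_force": force on a finger pad.
Only numpy, scipy, OpenCV 4.12 (cv2) and the standard library are available. Lean on these libraries where they do the work, as an engineer would, in place of code of your own. Each camera call takes 0.05 s, during which the arm holds its last target. There are 200 camera calls.

### The job

The copper test plate in the ruling jig is being divided into strips, and only its first line is ruled so far. Pull the knob out until the steel guide stands on the middle of its three clicks; then take the spring-pointed scriber from its wooden block and rule the second line close along the guide's right-hand edge, drawing the point lightly and slowly (well under 10 cm a second) over the copper from the plate's far edge to its near edge, without scratching the plate elsewhere. Finally stand the scriber back in its block, leave the guide on its middle click, and do not disturb the things lying around.

Things in the scene. Friction and masses are not known exactly. Their poses are not given: they have to be found in the camera images.
- jig: the ruling jig, fixed to the table: a grey metal base 230 x 200 mm, its top 18 mm above the table. Origin: centre of its underside at table height; x points away from the robot (along the lines to be ruled), y to the left, z up. Along its near side (x = -88 mm) runs a steel guide bar in y with a bracket at each end, at most 62 mm high
- plate: the copper plate let into the jig's top, 160 mm (x) by 130 mm (y); origin at its centre 2 mm below its upper face; axes parallel to the jig's. Upper face 18.6 mm above the table. The line already ruled lies at y = -30 mm, along x
- guide (a joint): travel of the sliding guide along the jig's +y (to the left, knob outward), in m: spring clicks at 0 (pushed in, where it starts), 0.030 (the middle one) and 0.060. A pull or push of about 6 to 9 N takes it out of a click; within about 10 mm of the middle click it springs into it when let go. (so would a hard sideways push on the blade)
- knob (a point): centre of the guide's black round knob, 30 mm across and 34 mm long with its axis along the jig's y, 48 mm above the table, at the end of an 8 mm rod that leaves the jig at its left near corner (knob 88 mm towards -x and, pushed in, 164 mm towards +y of the jig's origin); free table below and beside it; moves with the guide
- edge (a point): on the guide: the middle of the working edge (the right-hand, -y edge) of its steel blade, at the height of the plate's face and half way along the plate; axes parallel to the jig's. The blade is 36 mm wide, 3 mm thick, lies 0.5 mm over the plate and spans its whole length along x; it covers +y of this edge. The guide's aluminium saddle, 40 x 56 mm and 67 mm high over the table, begins 93 mm towards -x from this point
- stand: wooden tool block, fixed: 56 x 56 mm on a 76 x 76 x 8 mm foot, 72 mm high, with one upright 20 mm hole in its centre, closed 8 mm above the table. Origin: centre of its underside, z up
- scriber: the scriber, 147 mm long, about 105 g, standing point down in the block. Origin on its axis at the underside of its round 30 mm collar (7 mm thick), which rests on the block's top; z points up along the tool. Above the collar a square aluminium handle, 16 x 16 mm with its faces across its x and y, reaches z = +79 mm and a round cap +84 mm; the handle is for gripping. Below it a round nose 12 mm in diameter, tapering at its end, to z = -48 mm, then the point
- tip (a point): the end of the scriber's steel point (4 mm diameter, rounded), on its axis 62 mm below the collar's underside; the point gives up to 8 mm into the nose against a spring of about 1 to 4 N. When the point touches the blade its axis stands 2 mm from the edge
There are look-alikes about, which are no part of the job. There is more than one size of the scriber; the one meant has the size given above.

How it is judged:
By the outcome, as a careful person would: the job done as asked, in the order asked, and still so for the second after the job is handed in, with the robot touching nothing.
It also fails if it takes over 64 s, if anything falls off the work surface, if the arm or the gripper's body presses on something with over 40 N, if the wrist force passes 120 N, or if a joint passes its speed limit or range.

## Working session

There is one attempt and no reset: what is moved stays moved. The work goes in short steps, Python scripts to look and compute and a tool call to move; the robot and the scene stay as the last step left them, time stands still between calls to the robot, and variables do not carry over. Pictures are saved under pics/ and viewed, at most 10 in all, crops included, and the job is handed in when it is done.

Besides the shell and the picture viewer there is one more tool, called as name(argument=value, ...) on one line, values as JSON. send_rows: Moves the arm, as the interface text tells. Its arguments: {"type":"object","properties":{"targets":{"type":"array"},"squeeze":{"type":"number"}},"required":["targets"]}

```bash
mkdir -p pics; ls; cat > h.py <<'E'
import numpy as np, cv2
from rig import ctrl
def ray(c,px):
    K=np.array(c["camera_matrix"]);R=np.array(c["R"]);t=np.array(c["t"]).ravel()
    d=np.linalg.inv(K)@[px[0],px[1],1]
    if c.get("_w"):
        v=d[:2];r=np.linalg.norm(v);d=np.array([*(v/max(r,1e-9)*np.sin(r)),np.cos(r)])
    d=R.T@d;return -R.T@t,d/np.linalg.norm(d)
def onz(c,px,z):
    o,d=ray(c,px);return o+d*(z-o[2])/d[2]
def tri(rs):
    A=0;b=0
    for o,d in rs:
        P=np.eye(3)-np.outer(d,d);A=A+P;b=b+P@o
    return np.linalg.solve(A,b)
def cap(n):
    c=ctrl.capture(n);c["_w"]=(n=="wrist");return c
def proj(c,X):
    p=np.array(c["R"])@X+np.array(c["t"]).ravel();K=np.array(c["camera_matrix"])
    if c.get("_w"):
        r=np.arctan2(np.hypot(p[0],p[1]),p[2]);u=p[:2]/max(np.hypot(p[0],p[1]),1e-9)*r
    else:u=p[:2]/p[2]
    return (K@[u[0],u[1],1])[:2]
def save(c,f,s=1):
    im=c["img"][:,:,::-1]
    cv2.imwrite("pics/"+f,im if s==1 else cv2.resize(im,None,fx=s,fy=s,interpolation=cv2.INTER_CUBIC))
E
python3 - <<'E'
from h import *
np.set_printoptions(precision=1,suppress=True)
z=dict(jig=0,plate=16.6,knob=48,edge=18.6,stand=0,scriber=72,tip=10)
ims=[]
for n in ["scene","side","wrist"]:
    c=cap(n);ims.append(c["img"][:,:,::-1]);print(n,c["camera_matrix"],ray(c,[280,210]))
    for q in z:
        for r in ctrl.landmark_of(q,c)[:4]:
            print(n,q,round(r["score"],2),np.array(r["point"]),onz(c,r["point"],z[q]))
    save(c,f"a_{n}.png",1.4)
print(ctrl.sense())
E
```

```text
pics
scene [[425.5   0.  277.7]
 [  0.  425.5 210.3]
 [  0.    0.    1. ]] (array([ 492.5, -809.3,  562.3]), array([ 0. ,  0.8, -0.5]))
scene jig 0.69 [300.3 226.5] [562.3  -5.4   0. ]
scene plate 0.96 [310.  218.1] [584.7   4.4  16.6]
scene knob 0.56 [257.1 175.7] [460.  153.1  48. ]
scene edge 0.72 [317.  224.9] [597.8 -26.1  18.6]
scene edge 0.46 [256.7 176.6] [457.1 203.   18.6]
scene stand 0.97 [346.9 315.2] [ 627.7 -279.5    0. ]
scene scriber 0.76 [264.1 237. ] [ 480.9 -143.3   72. ]
scene scriber 0.7 [234.2 252.6] [ 426.3 -191.2   72. ]
scene scriber 0.63 [347. 287.] [ 620.3 -284.7   72. ]
side [[499.2   0.  265.7]
 [  0.  499.2 210.2]
 [  0.    0.    1. ]] (array([290.9, 673.9, 636.1]), array([ 0.2, -0.8, -0.6]))
side jig 0.83 [230.1 248.8] [569.4   6.3   0. ]
side plate 0.92 [213.8 241.8] [598.9  12.6  16.6]
side edge 0.68 [223.5 229.5] [592.6 -24.6  18.6]
side edge 0.22 [255.9 301. ] [476.8 137.6  18.6]
side stand 0.7 [248.2 164. ] [ 628.9 -294.9    0. ]
side scriber 0.88 [291.1 171.1] [ 495.3 -180.3   72. ]
side scriber 0.79 [245.5 138.1] [ 631.1 -291.6   72. ]
side scriber 0.58 [328.  197.6] [ 404.  -106.1   72. ]
wrist [[325.2   0.  287. ]
 [  0.  325.2 208.9]
 [  0.    0.    1. ]] (array([ 69.8, 524.6, 375.1]), array([ 0.3, -0.1, -1. ]))
{'time_s': 1.2, 'joints': array([ 1.1,  0.3,  1.5, -0. ,  1.3, -0.2]), 'dq': array([-0., -0.,  0.,  0., -0.,  0.]), 'tau': array([  0. , -41.2, -26. ,  -0. ,   0. ,  -0. ]), 'eef_pos': array([134.4, 507.5, 231.3]), 'ee_rot': array([ 0. ,  0.1,  1. , -0. ]), 'force': array([-0.3,  0.8,  0.9]), 'wrist_torque': array([0. , 0. , 0.1]), 'grip_force': 0.0, 'grip_width': 0.9993766958925082}
```

View pics/a_scene.png

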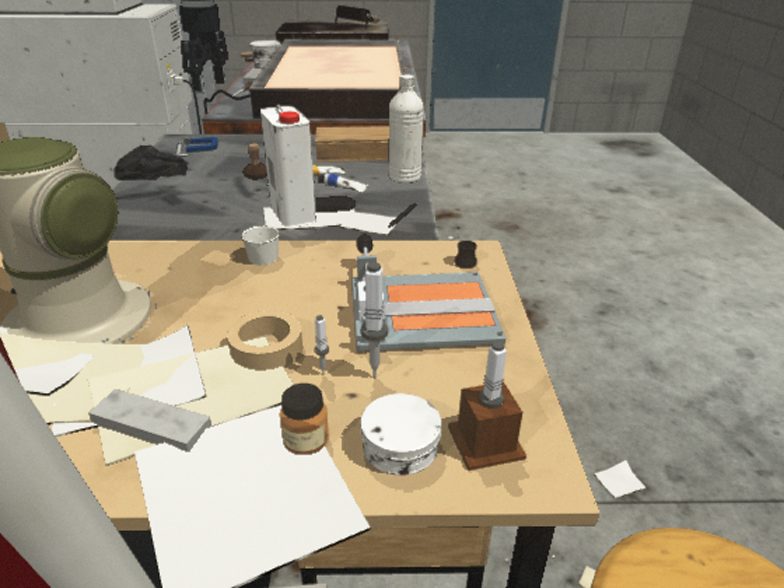

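View pics/a_side.png

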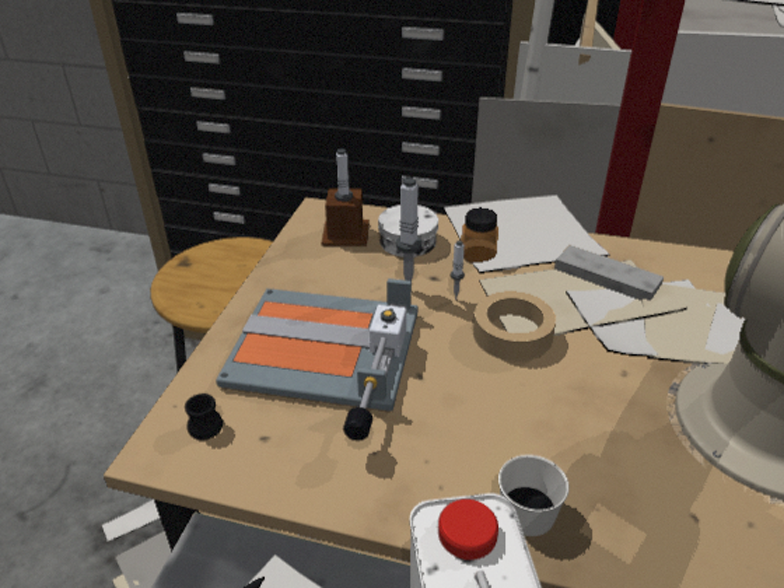

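The stand with the real-size scriber in its hole is at about (490,420) in the scene view. The free-standing scribers at (375,320) and (320,340) are look-alikes, and the jig is yawed slightly left. I'll check how high the can beside the path is, then move over the knob.

```bash
cat >> h.py <<'E'
from scipy.spatial.transform import Rotation as Ro
def tool():
    s=ctrl.sense();q=s["ee_rot"];return s,Ro.from_quat([q[1],q[2],q[3],q[0]])
def delta(P,ydir=None):
    "tool-frame shift to world P after turning about tool z so that tool y lies along angle ydir (mod pi)"
    s,R=tool();M=R.as_matrix();turn=0
    if ydir is not None:
        v=M.T@[np.cos(ydir),np.sin(ydir),0];turn=np.arctan2(-v[0],v[1])
        turn=(turn+np.pi/2)%np.pi-np.pi/2
    M2=(R*Ro.from_rotvec([0,0,turn])).as_matrix()
    print("turn %.3f"%turn,"shift mm after turn",np.round(M2.T@(np.array(P)-s["eef_pos"]),1),"before turn",np.round(M.T@(np.array(P)-s["eef_pos"]),1))
    return turn
E
python3 - <<'E'
from h import *
np.set_printoptions(precision=3,suppress=True)
a=cap("scene");b=cap("side")
print("cap",tri([ray(a,[206,83]),ray(b,[334,371])]))
print("knob",tri([ray(a,[260.7,173.9]),ray(b,[255.5,303])]))
for q in ["edge","plate","stand","scriber","jig"]:
    la=ctrl.landmark_of(q,a);lb=ctrl.landmark_of(q,b)
    i=2 if q=="scriber" else 0
    if q=="scriber": la=[r for r in la if abs(r["point"][0]-347)<8];lb=[r for r in lb if abs(r["point"][0]-245)<8];i=0
    print(q,tri([ray(a,la[i]["point"]),ray(b,lb[i]["point"])]))
s,R=tool();print(R.as_matrix(),s["eef_pos"])
delta([440,140,230],0.11)
c=cap("wrist");M=R.as_matrix();print("cam in tool",M.T@(ray(c,[287,209])[0]-s["eef_pos"]),M.T@ray(c,[287,209])[1])
E
```

```text
cap [316.661 378.541 218.813]
knob [468.405 165.839  46.294]
edge [596.98  -19.572  12.734]Traceback (most recent call last):
  File "<stdin>", line 10, in <module>
IndexError: list index out of range
```

```bash
python3 - <<'E'
from h import *
np.set_printoptions(precision=3,suppress=True)
s,R=tool();print(R.as_matrix(),s["eef_pos"])
delta([440,140,310],0.11)
c=cap("wrist");M=R.as_matrix();print("cam in tool",M.T@(ray(c,[287,209])[0]-s["eef_pos"]),M.T@ray(c,[287,209])[1])
E
```

```text
[[-0.967  0.256 -0.   ]
 [ 0.256  0.967 -0.   ]
 [-0.    -0.    -1.   ]] [134.357 507.525 231.291]
turn 1.202 shift mm after turn [-398.9  263.4  -78.7] before turn [-389.5 -277.1  -78.7]
cam in tool [  66.77    -0.025 -143.771] [-0.268 -0.001  0.964]
```

send_rows(targets=[[-1,0,0,-0.04,0,0,0],[-1,0,0,-0.04,0,0,0],[-1,-0.051,-0.0314,0,0,0,0],[-1,-0.051,-0.0314,0,0,0,0],[-1,-0.051,-0.0314,0,0,0,0],[-1,-0.051,-0.0314,0,0,0,0],[-1,-0.051,-0.0314,0,0,0,0],[-1,-0.051,-0.0314,0,0,0,0],[-1,-0.051,-0.0314,0,0,0,0],[-1,-0.051,-0.0314,0,0,0,0]], squeeze=40)

```text
time_s: 2.8
eef_pos: [465.6, 158.6, 311.5]
ee_rot: [0.0, 0.129, 0.992, 0.0]
force: [0.5, 1.0, 0.2]
grip_width: 1.003
grip_force: 0.0
```

send_rows(targets=[[-1,0,0,0.01,0,0,0.172],[-1,0,0,0.01,0,0,0.172],[-1,0,0,0.01,0,0,0.172],[-1,0,0,0.01,0,0,0.172],[-1,0,0,0.01,0,0,0.172],[-1,0,0,0.01,0,0,0.172],[-1,0,0,0.01,0,0,0.17],[-1,0,0,0.01,0,0,0],[-1,0,0,0,0,0,0],[-1,0,0,0,0,0,0]])

```text
time_s: 4.05
eef_pos: [464.7, 160.3, 231.7]
ee_rot: [0.0, 0.666, 0.746, 0.0]
force: [-0.2, -0.1, 0.6]
grip_width: 0.999
grip_force: 0.0
```

```bash
python3 - <<'E'
from h import *
np.set_printoptions(precision=3,suppress=True)
s,R=tool();print(R.as_matrix()[:,1],s["eef_pos"],s["joints"])
z=dict(jig=0,plate=16.6,knob=48,edge=18.6,stand=0,scriber=72)
c=cap("wrist");save(c,"b_wrist.png",1.4)
for q in z:
    for r in ctrl.landmark_of(q,c)[:3]: print(q,round(r["score"],2),r["point"],onz(c,r["point"],z[q]))
# copper mask corner fit
hsv=cv2.cvtColor(c["img"],cv2.COLOR_RGB2HSV);m=((hsv[:,:,0]<14)&(hsv[:,:,1]>150)&(hsv[:,:,2]>120)).astype(np.uint8)
n,l,st,_=cv2.connectedComponentsWithStats(m)
pts=[]
for i in range(1,n):
    if st[i,4]>300:
        print(st[i]);ys,xs=np.where(l==i)
        W=np.array([onz(c,p,18.6)[:2] for p in zip(xs[::2],ys[::2])],np.float32)
        (cx,cy),(w,h),a=cv2.minAreaRect(W);print("rect",cx,cy,w,h,a);pts.append(W)
if pts: print("all",cv2.minAreaRect(np.vstack(pts)))
E
```

```text
[0.994 0.112 0.001] [464.663 160.299 231.666] [ 0.093  0.238  1.595 -0.     1.308 -0.019]
jig 0.63 [349.3, 301.3] [568.02    3.427   0.   ]
plate 0.84 [368.0, 306.9] [590.45    6.186  16.6  ]
knob 0.92 [288.1, 185.1] [466.313 162.207  48.   ]
edge 0.88 [368.5, 323.7] [596.771 -19.828  18.6  ]
stand 0.38 [369.5, 306.4] [598.57  -3.11   0.  ]
```

View pics/b_wrist.png

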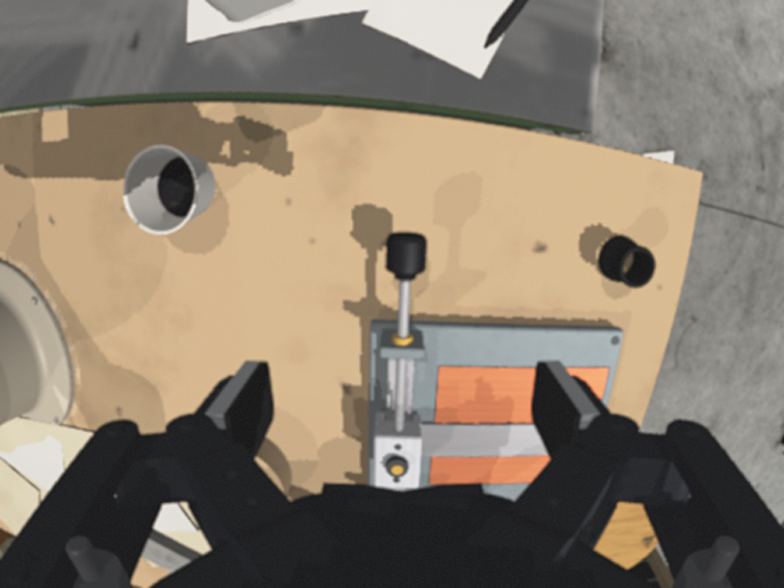

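The wrist view shows the knob at (406,252). The jig's left edge runs from (371,321) to (622,328), and the copper's left edge from (437,366) to (609,366). The near and far sides of the knob are clear for the fingers.

```bash
python3 - <<'E'
from h import *
np.set_printoptions(precision=3,suppress=True)
c=cap("wrist")
for z,p,q in [(18.6,(437,366),(609,366)),(18,(371,321),(622,328)),(18.6,(437,366),(430,484))]:
    A=onz(c,np.array(p)/1.4,z);B=onz(c,np.array(q)/1.4,z);d=B-A;print(A,B,np.linalg.norm(d),np.arctan2(d[1],d[0]))
print(c["img"][270,360],c["img"][275,340])
# HSV plate
hsv=cv2.cvtColor(c["img"],cv2.COLOR_RGB2HSV);print(hsv[270,360])
m=((hsv[:,:,0]<14)&(hsv[:,:,1]>120)&(hsv[:,:,2]>150)).astype(np.uint8)
cs=max(cv2.findContours(m,0,1)[0],key=cv2.contourArea)
W=np.array([onz(c,p[0],18.6)[:2] for p in cs],np.float32);print(cv2.minAreaRect(W))
for a in [.075]:
    delta([467,163.5,110],a); delta([467,163.5,27],a)
E
```

```text
[505.913  66.797  18.6  ] [667.409  79.389  18.6  ] 161.98625451267802 0.07781384528641293
[445.887 101.37   18.   ] [670.956 117.163  18.   ] 225.6217366299563 0.07005454861750365
[505.913  66.797  18.6  ] [517.776 -63.596  18.6  ] 130.93164413108434 -1.4800667461521542
[239 156 110] [224 138  97]
[ 11 138 239]
((555.1243286132812, 41.62759017944336), (90.4852066040039, 57.176239013671875), 4.2347002029418945)
turn 0.035 shift mm after turn [  3.    2.7 121.4] before turn [  2.9   2.8 121.4]
turn 0.035 shift mm after turn [  3.    2.7 204.4] before turn [  2.9   2.8 204.4]
```

send_rows(targets=[[-1,0.003,0.003,0,0,0,0.035],[-1,0,0,0.036,0,0,0],[-1,0,0,0.036,0,0,0],[-1,0,0,0.036,0,0,0],[-1,0,0,0.036,0,0,0],[-1,0,0,0.036,0,0,0],[-1,0,0,0.014,0,0,0],[-1,0,0,0.01,0,0,0],[-1,0,0,0,0,0,0],[0,0,0,0,0,0,0]], squeeze=40)

```text
time_s: 5.7
eef_pos: [467.8, 163.7, 28.2]
ee_rot: [0.001, 0.68, 0.733, 0.001]
force: [0.6, 1.0, 0.1]
grip_width: 0.819
grip_force: 0.0
```

send_rows(targets=[[1,0,0,0,0,0,0],[1,0,0,0,0,0,0],[1,0,0,0,0,0,0],[1,0,0,0,0,0,0],[1,0,0,0,0,0,0],[1,0,0,0,0,0,0],[1,0,0,0,0,0,0],[1,0,0,0,0,0,0],[1,0,0,0,0,0,0],[1,0,0,0,0,0,0]])

```text
time_s: 6.95
eef_pos: [466.9, 163.6, 27.8]
ee_rot: [-0.0, 0.68, 0.733, -0.0]
force: [-2.8, -0.6, 6.1]
grip_width: 0.334
grip_force: 39.1
```

send_rows(targets=[[1,0.002,0,0,0,0,0],[1,0.004,0,0,0,0,0],[1,0.004,0,0,0,0,0],[1,0.004,0,0,0,0,0],[1,0.004,0,0,0,0,0],[1,0.004,0,0,0,0,0],[1,0.004,0,0,0,0,0],[1,0.004,0,0,0,0,0],[1,0,0,0,0,0,0],[1,0,0,0,0,0,0]])

```text
time_s: 8.2
eef_pos: [464.9, 193.6, 27.8]
ee_rot: [-0.0, 0.68, 0.733, 0.0]
force: [-1.9, -0.1, 5.8]
grip_width: 0.337
grip_force: 39.1
```

send_rows(targets=[[-1,0,0,0,0,0,0],[-1,0,0,0,0,0,0],[-1,0,0,0,0,0,0],[-1,0,0,-0.02,0,0,0],[-1,0,0,-0.04,0,0,0],[-1,0,0,-0.05,0,0,0],[-1,0,0,-0.05,0,0,0],[-1,0,0.04,-0.04,0,0,0],[-1,-0.03,0.04,-0.01,0,0,0],[-1,0,0,0,0,0,0]])

```text
time_s: 9.45
eef_pos: [548.9, 168.0, 237.4]
ee_rot: [0.001, 0.681, 0.732, 0.0]
force: [0.1, 0.7, -0.6]
grip_width: 1.002
grip_force: 0.0
```

```bash
python3 - <<'E'
from h import *
np.set_printoptions(precision=2,suppress=True)
s,R=tool();print(R.as_matrix()[:,1],s["eef_pos"])
z=dict(jig=0,plate=16.6,knob=48,edge=18.6)
c=cap("wrist");save(c,"c_wrist.png",1.4)
for q in z:
    for r in ctrl.landmark_of(q,c)[:2]: print(q,round(r["score"],2),r["point"],onz(c,r["point"],z[q]))
a=.075;e=np.array([np.cos(a),np.sin(a),0]);f=np.array([-e[1],e[0],0])
P=np.array([590.5,7.5,18.6])
for u,v in [(80,-30),(-80,-30),(80,2),(-80,2)]: print(u,v,proj(c,P+u*e+v*f)*1.4)
delta([625,-288,235],a)
b=cap("side");d=cap("scene")
for n,i in (("scene",d),("side",b)):
  for q,zz in (("scriber",72),("stand",0)):
    for r in ctrl.boxes_of(q,i): print(n,q,round(r["score"],2),r["extent"])
    for r in ctrl.landmark_of(q,i): print("  pt",r["score"],r["point"],onz(i,r["point"],zz))
E
```

```text
[1.   0.07 0.  ] [548.88 167.96 237.38]
jig 0.8 [290.5, 296.2] [565.94   7.81   0.  ]
plate 0.58 [308.7, 305.1] [589.91   5.45  16.6 ]
knob 0.76 [206.5, 159.0] [463.48 190.99  48.  ]
edge 0.85 [310.0, 304.7] [591.3    7.43  18.6 ]
80 -30 [513.4  449.12]
-80 -30 [349.27 452.08]
80 2 [517.01 421.83]
-80 2 [347.33 424.55]
turn 0.001 shift mm after turn [-462.7   44.3    2. ] before turn [-462.7   43.9    2. ]
scene scriber 0.95 [255.6, 189.6, 19.5, 80.7]
scene scriber 0.73 [226.6, 226.4, 11.2, 38.8]
scene scriber 0.72 [340.5, 245.4, 20.8, 45.2]
scene scriber 0.61 [250.8, 160.9, 110.1, 89.1]
  pt 0.98 [350.4, 284.1] [ 627.06 -277.73   72.  ]
  pt 0.63 [232.0, 252.1] [ 422.12 -189.65   72.  ]
  pt 0.55 [269.2, 239.9] [ 490.77 -152.73   72.  ]
scene stand 0.71 [321.6, 273.6, 54.1, 61.5]
scene stand 0.25 [342.2, 246.0, 20.0, 45.7]
  pt 0.83 [346.8, 314.7] [ 627.72 -278.31    0.  ]
side scriber 0.85 [282.0, 126.0, 19.3, 72.1]
side scriber 0.7 [239.1, 106.9, 9.1, 35.4]
side scriber 0.62 [320.4, 175.2, 11.4, 38.4]
  pt 0.81 [247.4, 140.4] [ 623.53 -282.36   72.  ]
  pt 0.81 [325.5, 199.8] [407.36 -97.82  72.  ]
  pt 0.78 [289.9, 174.4] [ 494.71 -167.52   72.  ]
side stand 0.9 [233.7, 131.1, 30.2, 44.6]
  pt 0.67 [250.7, 161.8] [ 626.08 -305.97    0.  ]
```

View pics/c_wrist.png

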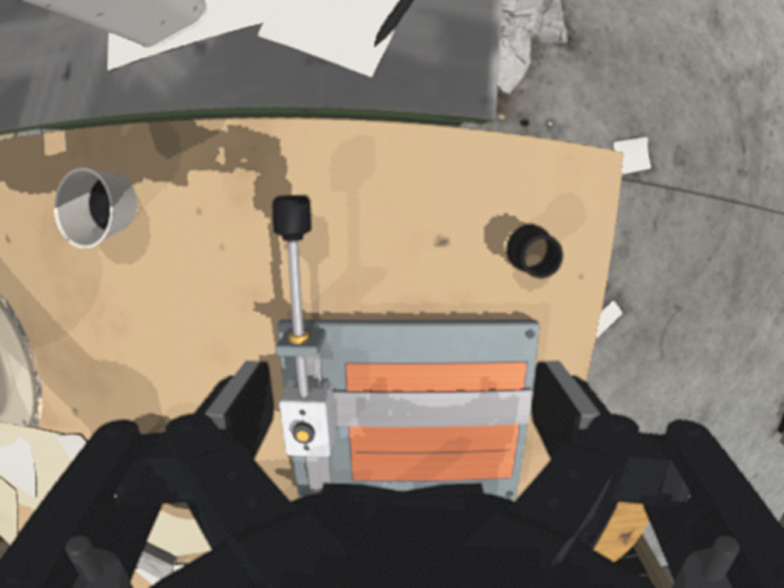

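The guide sits on its middle click: the blade's right edge is at rows 422–426 and the ruled line at about row 452, both where the fitted plate pose predicts. Next I go toward the stand.

send_rows(targets=[[-1,-0.025,0.005,0,0,0,0],[-1,-0.045,0.005,0,0,0,0],[-1,-0.045,0.006,0,0,0,0],[-1,-0.045,0.006,0,0,0,0],[-1,-0.045,0.006,0,0,0,0],[-1,-0.045,0.006,0,0,0,0],[-1,-0.045,0.006,0,0,0,0],[-1,-0.04,0.005,0,0,0,0],[-1,-0.025,0.004,0,0,0,0],[-1,0,0,0,0,0,0]])

```text
time_s: 11.45
eef_pos: [622.7, -187.3, 236.7]
ee_rot: [-0.0, 0.681, 0.732, -0.0]
force: [-0.7, 1.6, -0.1]
grip_width: 0.998
grip_force: 0.0
```

```bash
python3 - <<'E'
from h import *
np.set_printoptions(precision=2,suppress=True)
s,R=tool();print(R.as_matrix()[:,1],s["eef_pos"],s["joints"])
z=dict(stand=0,scriber=72)
c=cap("wrist");save(c,"d_wrist.png",1.4)
for q in z:
    for r in ctrl.landmark_of(q,c)[:2]: print(q,round(r["score"],2),r["point"],onz(c,r["point"],z[q]))
    for r in ctrl.boxes_of(q,c)[:2]: print(q,r)
E
```

```text
[ 1.    0.07 -0.  ] [ 622.68 -187.27  236.68] [-0.47  0.6   1.06 -0.    1.49 -0.54]
stand 0.91 [284.2, 248.4] [ 626.04 -277.31    0.  ]
stand {'extent': [249.2, 215.4, 70.8, 89.6], 'score': 0.73}
scriber 0.82 [106.8, 140.7] [ 430.5  -144.95   72.  ]
scriber 0.77 [152.0, 149.6] [ 484.92 -153.58   72.  ]
scriber {'extent': [82.9, 130.8, 93.7, 46.3], 'score': 0.85}
scriber {'extent': [270.9, 261.9, 27.0, 67.3], 'score': 0.77}
```

View pics/d_wrist.png

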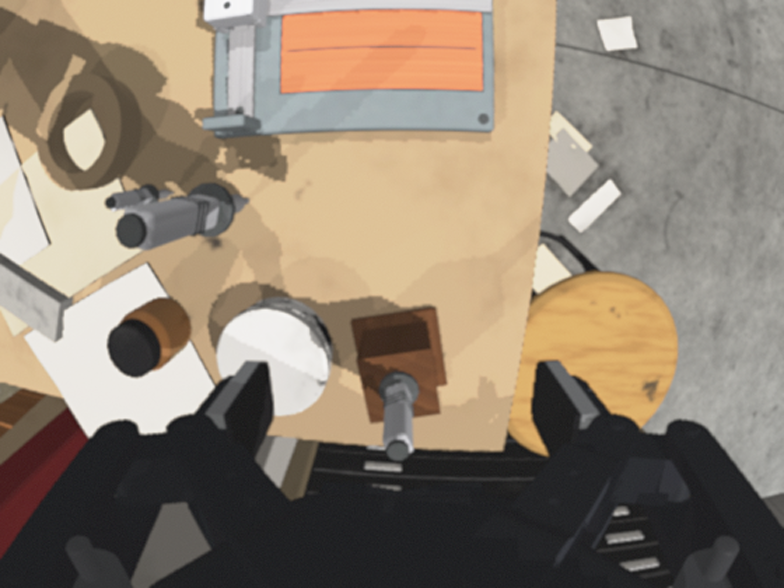

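```bash
python3 - <<'E'
from h import *
np.set_printoptions(precision=2,suppress=True)
c=cap("wrist")
print("cap",onz(c,np.array([398,449])/1.4,156),"collar",onz(c,np.array([398,383])/1.4,76))
A=onz(c,np.array([352,318])/1.4,8);B=onz(c,np.array([436,307])/1.4,8);print("foot",A,B,np.linalg.norm(B-A),np.arctan2(*(B-A)[1::-1]))
A=onz(c,np.array([357,361])/1.4,72);B=onz(c,np.array([433,350])/1.4,72);print("top",A,B,np.linalg.norm(B-A))
im=cv2.resize(c["img"][225:345,240:330,::-1],None,fx=5,fy=5,interpolation=cv2.INTER_CUBIC);cv2.imwrite("pics/e.png",im)
E
```

```text
cap [ 628.14 -276.31  156.  ] collar [ 627.2 -272.3   76. ]
foot [ 584.72 -247.14    8.  ] [ 656.47 -231.66    8.  ] 73.41102195181905 0.21256869659749042
top [ 595.56 -258.49   72.  ] [ 651.05 -245.28   72.  ] 57.03698064087137
```

View pics/e.png

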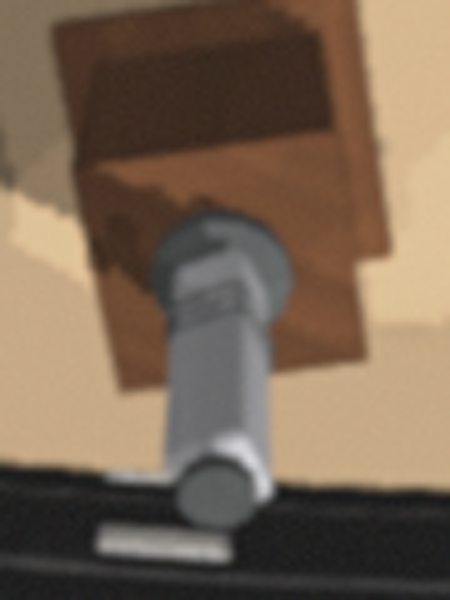

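The handle cap is at (398,449), over the stand's hole. The stand is yawed about 0.22 rad and the handle about 0.37 rad. Descending to grip it.

send_rows(targets=[[-1,-0.03,-0.0005,0,0,0,0],[-1,-0.03,-0.0005,0,0,0,0],[-1,-0.031,-0.0005,0,0,0,0],[-1,0,0,0,0,0,-0.147],[-1,0,0,0,0,0,-0.147],[-1,0,0,0.03,0,0,0],[-1,0,0,0.035,0,0,0],[-1,0,0,0.035,0,0,0],[-1,0,0,0.03,0,0,0],[-1,0,0,0.012,0,0,0]], squeeze=40)

```text
time_s: 13.0
eef_pos: [627.7, -275.7, 93.7]
ee_rot: [-0.001, 0.565, 0.825, 0.0]
force: [-0.1, 0.5, -0.1]
grip_width: 0.998
grip_force: 0.0
```

send_rows(targets=[[-1,0,0,0,0,0,0],[1,0,0,0,0,0,0],[1,0,0,0,0,0,0],[1,0,0,0,0,0,0],[1,0,0,0,0,0,0],[1,0,0,0,0,0,0],[1,0,0,0,0,0,0],[1,0,0,0,0,0,0],[1,0,0,0,0,0,0],[1,0,0,0,0,0,0]])

```text
time_s: 14.25
eef_pos: [628.1, -276.6, 95.5]
ee_rot: [0.0, 0.565, 0.825, -0.0]
force: [-1.6, -0.1, 4.1]
grip_width: 0.183
grip_force: 43.4
```

```bash
python3 - <<'E'
from h import *
np.set_printoptions(precision=3,suppress=True)
s,R=tool();print(R.as_matrix(),s["eef_pos"],s["wrist_torque"],s["joints"])
E
```

```text
[[-0.361  0.933  0.   ]
 [ 0.933  0.361 -0.   ]
 [-0.     0.    -1.   ]] [ 628.104 -276.636   95.477] [0.045 0.266 0.034] [-0.585  0.786  1.1   -0.     1.255 -0.954]
```

Opening is 15.6 mm, so the 16 mm handle is held square. Lifting and carrying it to the plate's far edge.

send_rows(targets=[[1,0,0,-0.01,0,0,0],[1,0,0,-0.02,0,0,0],[1,0,0,-0.03,0,0,0],[1,0,0,-0.03,0,0,0],[1,0,0,-0.02,0,0,0],[1,0.018,0.01,0,0,0,0],[1,0.03,0.018,0,0,0,0],[1,0.034,0.02,0,0,0,0],[1,0.034,0.02,0,0,0,0],[1,0.034,0.02,0,0,0,0]])

```text
time_s: 15.5
eef_pos: [655.7, -102.1, 204.1]
ee_rot: [-0.001, 0.565, 0.825, -0.0]
force: [0.3, -0.0, -1.1]
grip_width: 0.181
grip_force: 43.0
```

send_rows(targets=[[1,0.034,0.02,0,0,0,0],[1,0.034,0.02,0,0,0,0],[1,0.024,0.014,0,0,0,0],[1,0.012,0.006,0,0,0,0],[1,0,0,0.025,0,0,0],[1,0,0,0.03,0,0,0],[1,0,0,0.015,0,0,0],[1,0,0,0.008,0,0,0],[1,0,0,0,0,0,0],[1,0,0,0,0,0,0]])

```text
time_s: 16.75
eef_pos: [674.9, 13.6, 128.3]
ee_rot: [0.001, 0.565, 0.825, 0.0]
force: [-0.7, -0.1, -0.3]
grip_width: 0.181
grip_force: 42.9
```

```bash
cat > tip.py <<'E'
from h import *
import sys
np.set_printoptions(precision=2,suppress=True)
s,R=tool();T=s["eef_pos"];print(T,R.as_matrix()[:,0],s["force"],s["joints"])
a=.075;e=np.array([np.cos(a),np.sin(a),0]);f=np.array([-e[1],e[0],0]);P=np.array([590.5,7.5,18.6])
rs=[];zt=T[2]-85.5
for n in ["scene","side","wrist"]:
    c=cap(n)
    L=ctrl.landmark_of("tip",c);g=proj(c,np.array([T[0],T[1],zt]))
    L=[r for r in L if np.hypot(*(np.array(r["point"])-g))<25]
    for r in L[:1]:
        X=onz(c,r["point"],zt);rs.append(ray(c,r["point"]));print(n,"tip",r["score"],r["point"],"pred",g,"at z:",X,"uv",(X-P)@e,(X-P)@f)
    if n=="wrist":
        save(c,sys.argv[1],1.4)
        for q,zz in (("edge",18.6),("plate",16.6)):
            for r in ctrl.landmark_of(q,c)[:1]:
                X=onz(c,r["point"],zz);print(q,r["score"],r["point"],X,"uv",(X-P)@e,(X-P)@f)
        for u in (80,40):
            for v in (0,2): print("px1.4 plate uv",u,v,proj(c,P+u*e+v*f)*1.4)
        for u in (80,40): print("px1.4 bladetop",u,proj(c,P+u*e+2*f+[0,0,3.5])*1.4)
if len(rs)>1: X=tri(rs);print("tri",X,"uv",(X-P)@e,(X-P)@f,"minus TCP",X-T)
E
python3 tip.py f.png
```

```text
[674.93  13.59 128.33] [-0.36  0.93 -0.  ] [-0.74 -0.07 -0.28] [-0.15  0.73  1.12 -0.    1.3  -0.52]
edge 0.86 [189.6, 173.6] [592.07  10.26  18.6 ] uv 1.7676841958183866 2.6382942786895534
plate 0.72 [190.5, 177.5] [593.31   6.91  16.6 ] uv 2.7587585884945693 -0.7989568571319294
px1.4 plate uv 80 0 [393.42 284.76]
px1.4 plate uv 80 2 [394.41 281.53]
px1.4 plate uv 40 0 [326.59 265.34]
px1.4 plate uv 40 2 [327.45 262.06]
px1.4 bladetop 80 [394.31 283.05]
px1.4 bladetop 40 [326.48 263.32]
```

View pics/f.png

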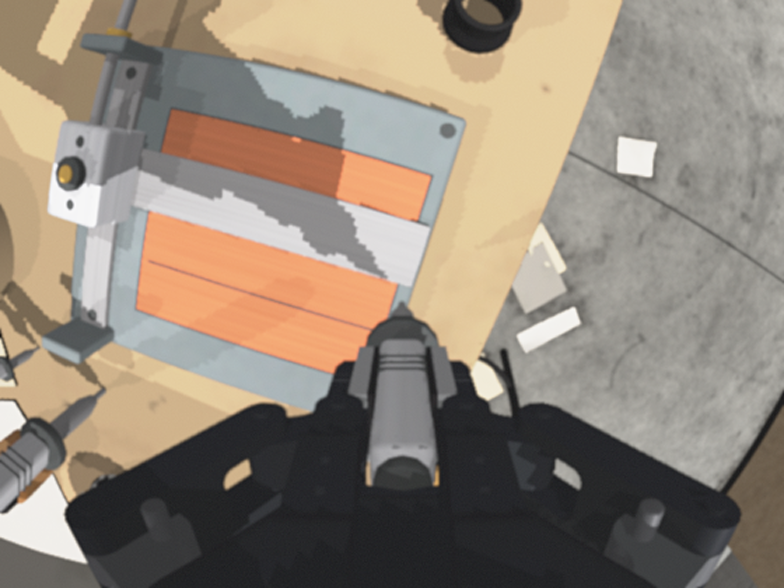

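The wrist view shows the tip at (403,302) and the blade's right edge running from (150,210) to (395,283). I'll compare the two in the same picture.

```bash
python3 - <<'E'
from h import *
np.set_printoptions(precision=2,suppress=True)
s,R=tool();T=s["eef_pos"]
a=.075;e=np.array([np.cos(a),np.sin(a),0]);f=np.array([-e[1],e[0],0]);P=np.array([590.5,7.5,18.6])
c=cap("wrist")
g=proj(c,[T[0],T[1],T[2]-85.5]);print("pred tip px1.4",g*1.4)
X=onz(c,np.array([403,301.5])/1.4,T[2]-84.5);print("tip",X,"uv",(X-P)@e,(X-P)@f,"off tool",R.as_matrix().T@(X-T))
S=cv2.cvtColor(c["img"],cv2.COLOR_RGB2HSV)[:,:,1].astype(float)
for u in (70,55,40,20,0,-20,-40):
    vs=np.arange(-12,14,.25);v=[S[tuple(np.round(proj(c,P+u*e+w*f)[::-1]).astype(int))] for w in vs]
    i=np.where(np.array(v)>75)[0]
    w=vs[i.max()]; X=onz(c,proj(c,P+u*e+w*f),22.1);print(u,"copper ends v(plate z)",w,"v at blade top",(X-P)@f)
E
```

```text
pred tip px1.4 [400.69 298.83]
tip [676.08  13.05  42.92] uv 85.75842557409834 -0.8791637031073529 off tool [-1.16  1.2  84.5 ]
70 copper ends v(plate z) 1.25 v at blade top 2.1254524239032024
55 copper ends v(plate z) 1.25 v at blade top 2.1254524239032007
40 copper ends v(plate z) 1.75 v at blade top 2.618523592791614
20 copper ends v(plate z) 2.0 v at blade top 2.865059177235791
0 copper ends v(plate z) 1.5 v at blade top 2.371988008347393
-20 copper ends v(plate z) 2.0 v at blade top 2.8650591772358016
-40 copper ends v(plate z) 2.0 v at blade top 2.8650591772358083
```

send_rows(targets=[[1,0.0003,0,0.006,0,0,0],[1,0,0,0.006,0,0,0],[1,0,0,0.006,0,0,0],[1,0,0,0.003,0,0,0],[1,0,0,0.002,0,0,0],[1,0,0,0.002,0,0,0],[1,0,0,0.0015,0,0,0],[1,0,0,0.001,0,0,0],[1,0,0,0,0,0,0],[1,0,0,0,0,0,0]])

```text
time_s: 18.45
eef_pos: [674.5, 13.9, 100.0]
ee_rot: [0.0, 0.565, 0.825, 0.0]
force: [-0.0, 0.5, 1.3]
grip_width: 0.178
grip_force: 43.2
```

```bash
python3 - <<'E'
from h import *
np.set_printoptions(precision=2,suppress=True)
s,R=tool();T=s["eef_pos"];print(T,s["force"],s["wrist_torque"])
a=.075;e=np.array([np.cos(a),np.sin(a),0]);f=np.array([-e[1],e[0],0]);P=np.array([590.5,7.5,18.6])
c=cap("wrist");s,_=tool();print(s["force"])
L=ctrl.landmark_of("tip",c)[:1];print(L)
im=c["img"][130:270,220:360,::-1];cv2.imwrite("pics/g.png",cv2.resize(im,None,fx=4,fy=4,interpolation=cv2.INTER_CUBIC))
E
```

```text
[674.5   13.95  99.98] [-0.05  0.5   1.29] [ 0.03  0.09 -0.02]
[ 0.03 -0.34  2.02]
[{'point': [59.2, 292.7], 'score': 0.56}]
```

View pics/g.png

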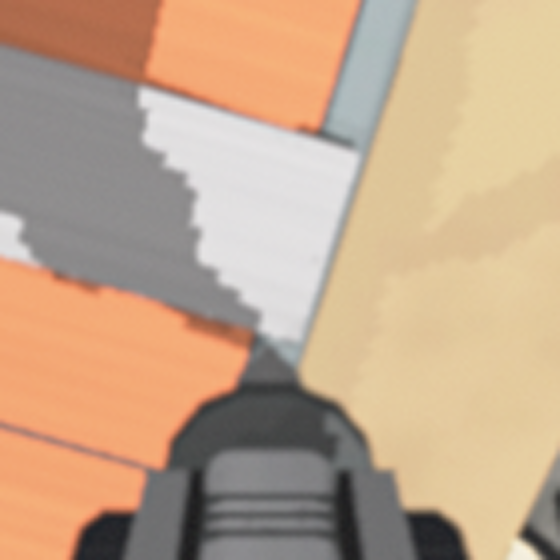

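The point is down on the jig's rim just past the plate's far edge, hard by the blade edge (tip at about (262,337)), pressing with about 1.5 N. Starting the stroke at about 4 cm/s.

send_rows(targets=[[1,0.0006,-0.0019,0,0,0,0],[1,0.0012,-0.0038,0,0,0,0],[1,0.0015,-0.0048,0,0,0,0],[1,0.0015,-0.0048,0,0,0,0],[1,0.0015,-0.0048,0,0,0,0],[1,0.0015,-0.0048,0,0,0,0],[1,0.0015,-0.0048,0,0,0,0],[1,0.0015,-0.0048,0,0,0,0],[1,0.0014,-0.0048,0,0,0,0],[1,0.0014,-0.0048,0,0,0,0]])

```text
time_s: 19.8
eef_pos: [628.0, 10.7, 99.8]
ee_rot: [0.0, 0.565, 0.825, 0.0]
force: [3.0, 1.4, 1.8]
grip_width: 0.182
grip_force: 43.2
```

```bash
cat > d.py <<'E'
from h import *
import sys
np.set_printoptions(precision=2,suppress=True)
s,R=tool();T=s["eef_pos"];M=R.as_matrix()
a=.075;e=np.array([np.cos(a),np.sin(a),0]);f=np.array([-e[1],e[0],0]);P=np.array([590.5,7.5,18.6])
X=T+M@[-1.16,1.2,84.5];print("T",T,"tip uv",(X-P)@e,(X-P)@f,s["force"],s["wrist_torque"])
c=cap("wrist");s,_=tool();print(s["force"],(s["force"])@e,s["force"]@f)
x,y,w,h=[int(k) for k in sys.argv[2:6]]
cv2.imwrite("pics/"+sys.argv[1],cv2.resize(c["img"][y:y+h,x:x+w,::-1],None,fx=4,fy=4,interpolation=cv2.INTER_CUBIC))
E
python3 d.py i.png 215 130 150 140
```

```text
T [628.04  10.72  99.81] tip uv 39.16014849129436 -0.36129548174769655 [2.99 1.37 1.76] [ 0.07 -0.66 -0.02]
[-0.12 -0.04  1.44] -0.11914717535210077 -0.02835868046480574
```

View pics/i.png

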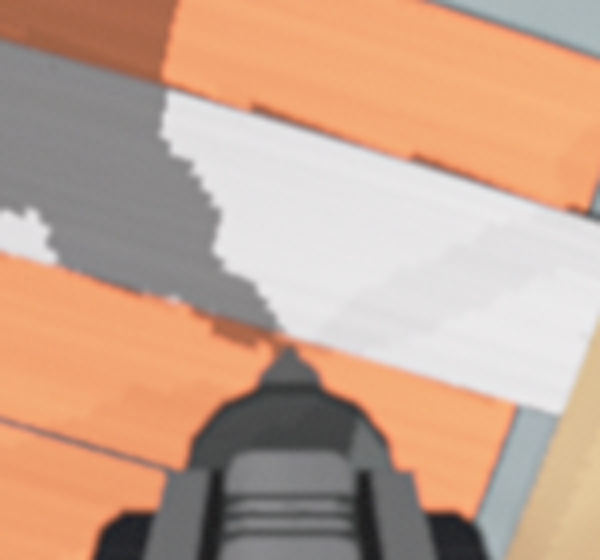

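The tip at (290,348) runs about 2–2.5 mm (axis) from the blade edge, as it should. Normal force is light and the guide hasn't moved. Continuing.

send_rows(targets=[[1,0.0015,-0.0048,0,0,0,0],[1,0.0015,-0.0048,0,0,0,0],[1,0.0015,-0.0048,0,0,0,0],[1,0.0015,-0.0048,0,0,0,0],[1,0.0015,-0.0048,0,0,0,0],[1,0.0015,-0.0048,0,0,0,0],[1,0.0015,-0.0048,0,0,0,0],[1,0.0015,-0.0048,0,0,0,0],[1,0.0014,-0.0048,0,0,0,0],[1,0.0014,-0.0048,0,0,0,0]])

```text
time_s: 21.1
eef_pos: [578.0, 7.2, 99.8]
ee_rot: [0.0, 0.565, 0.825, 0.0]
force: [2.2, 0.6, 1.1]
grip_width: 0.18
grip_force: 43.2
```

send_rows(targets=[[1,0.0015,-0.0048,0,0,0,0],[1,0.0015,-0.0048,0,0,0,0],[1,0.0015,-0.0048,0,0,0,0],[1,0.0015,-0.0048,0,0,0,0],[1,0.0015,-0.0048,0,0,0,0],[1,0.0015,-0.0048,0,0,0,0],[1,0.0015,-0.0048,0,0,0,0],[1,0.0015,-0.0048,0,0,0,0],[1,0.0014,-0.0048,0,0,0,0],[1,0.0014,-0.0048,0,0,0,0]])

```text
time_s: 22.35
eef_pos: [527.8, 3.7, 99.8]
ee_rot: [0.0, 0.565, 0.825, -0.0]
force: [2.6, 0.5, 1.3]
grip_width: 0.18
grip_force: 43.2
```

```bash
python3 d.py j.png 215 130 200 140; python3 - <<'E'
from h import *
c=cap("wrist")
a=.075;e=np.array([np.cos(a),np.sin(a),0]);f=np.array([-e[1],e[0],0]);P=np.array([590.5,7.5,18.6])
print(proj(c,P-80*e+0*f),proj(c,P-80*e-30*f),proj(c,P-60*e))
E
```

```text
T [527.83   3.71  99.8 ] tip uv -61.29582379049754 0.14931289683937532 [2.56 0.45 1.27] [ 0.04 -0.62  0.07]
[-1.11 -0.74  2.27] -1.1628741996547567 -0.6519516447488176
[264.09649741 210.15862312] [253.38989857 247.0935282 ] [290.68398243 217.86414982]
```

View pics/j.png

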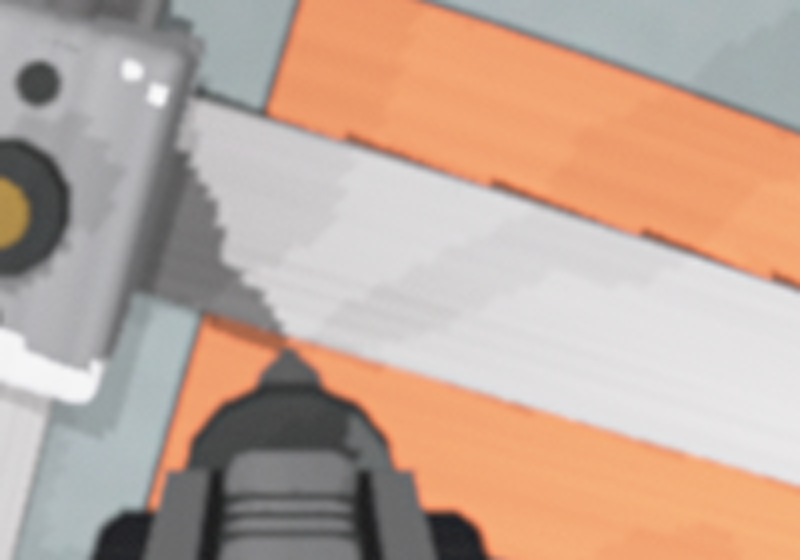

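The tip at (290,348) still runs evenly beside the blade, about 18 mm short of the plate's near edge at (200,325). I'll finish the stroke past the edge and lift.

send_rows(targets=[[1,0.0015,-0.0048,0,0,0,0],[1,0.0015,-0.0048,0,0,0,0],[1,0.0015,-0.0048,0,0,0,0],[1,0.0012,-0.0038,0,0,0,0],[1,0.0006,-0.0019,0,0,0,0],[1,0,0,0,0,0,0],[1,0,0,0,0,0,0],[1,0,0,-0.006,0,0,0],[1,0,0,-0.015,0,0,0],[1,0,0,-0.025,0,0,0]])

```text
time_s: 23.7
eef_pos: [506.9, 2.4, 146.7]
ee_rot: [-0.0, 0.565, 0.825, -0.0]
force: [0.5, -0.0, -1.1]
grip_width: 0.182
grip_force: 42.9
```

send_rows(targets=[[1,0,0,-0.03,0,0,0],[1,0,0,-0.03,0,0,0],[1,-0.01,0,0,0,0,0],[1,-0.025,0,0,0,0,0],[1,-0.03,0,0,0,0,0],[1,-0.03,0,0,0,0,0],[1,-0.03,0,0,0,0,0],[1,-0.02,0,0,0,0,0],[1,0,0,0,0,0,0],[1,0,0,0,0,0,0]])

```text
time_s: 24.95
eef_pos: [559.2, -132.1, 205.6]
ee_rot: [-0.0, 0.565, 0.825, 0.0]
force: [0.2, 0.6, -2.1]
grip_width: 0.18
grip_force: 43.0
```

```bash
python3 - <<'E'
from h import *
np.set_printoptions(precision=2,suppress=True)
s,R=tool();T=s["eef_pos"];M=R.as_matrix();print(T)
c=cap("wrist");
a=.075;e=np.array([np.cos(a),np.sin(a),0]);f=np.array([-e[1],e[0],0]);P=np.array([590.5,7.5,18.6])
G=cv2.cvtColor(c["img"],cv2.COLOR_RGB2GRAY).astype(np.float32)
S=cv2.cvtColor(c["img"],cv2.COLOR_RGB2HSV)[:,:,1].astype(np.float32)
vs=np.arange(-34,8,.5)
for nm,I in (("G",G),):
  tot=[]
  for u in np.arange(-70,71,4):
    p=np.array([proj(c,P+u*e+v*f) for v in vs],np.float32)
    tot.append(cv2.remap(I,p[:,:1].copy(),p[:,1:].copy(),1)[:,0])
  m=np.median(tot,0)
  for v,x in zip(vs,m): print(v,round(float(x)),end="; ")
ims=[];pl=proj(c,P);print(pl)
save(c,"k.png",1.4)
print("stand",[ (r["score"],onz(c,r["point"],0)) for r in ctrl.landmark_of("stand",c)[:1]])
delta([628.1,-276.6,215])
E
```

```text
[ 559.18 -132.14  205.6 ]
-34.0 183; -33.5 183; -33.0 184; -32.5 184; -32.0 184; -31.5 184; -31.0 180; -30.5 174; -30.0 168; -29.5 161; -29.0 158; -28.5 160; -28.0 167; -27.5 175; -27.0 179; -26.5 183; -26.0 184; -25.5 184; -25.0 184; -24.5 184; -24.0 185; -23.5 185; -23.0 185; -22.5 185; -22.0 184; -21.5 184; -21.0 185; -20.5 184; -20.0 184; -19.5 184; -19.0 184; -18.5 183; -18.0 183; -17.5 183; -17.0 182; -16.5 182; -16.0 182; -15.5 182; -15.0 182; -14.5 183; -14.0 183; -13.5 183; -13.0 184; -12.5 184; -12.0 184; -11.5 184; -11.0 184; -10.5 184; -10.0 185; -9.5 186; -9.0 186; -8.5 185; -8.0 185; -7.5 184; -7.0 184; -6.5 184; -6.0 184; -5.5 185; -5.0 185; -4.5 185; -4.0 185; -3.5 185; -3.0 184; -2.5 184; -2.0 184; -1.5 184; -1.0 184; -0.5 184; 0.0 184; 0.5 183; 1.0 181; 1.5 177; 2.0 172; 2.5 168; 3.0 169; 3.5 172; 4.0 180; 4.5 192; 5.0 202; 5.5 208; 6.0 213; 6.5 216; 7.0 216; 7.5 215; [364.74  72.91]
stand []
turn 0.000 shift mm after turn [-159.7   11.9   -9.1] before turn [-159.7   11.9   -9.1]
```

View pics/k.png

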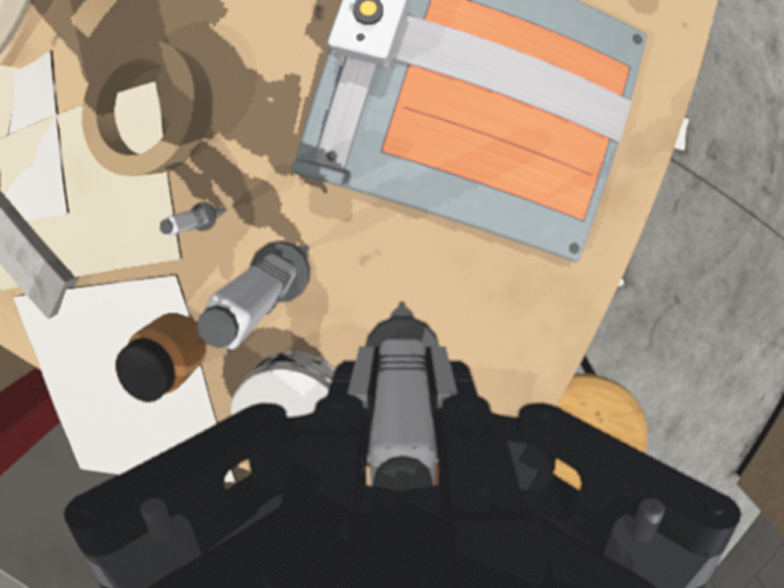

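No fresh stroke shows in the render beside the blade. The force readings (about 3 N above the hover baseline along the whole stroke) confirm the point was on the copper. The guide is still on the middle click and the surroundings are undisturbed. Returning the scriber to its hole.

send_rows(targets=[[1,-0.015,0.001,-0.005,0,0,0],[1,-0.03,0.002,-0.004,0,0,0],[1,-0.035,0.003,0,0,0,0],[1,-0.035,0.003,0,0,0,0],[1,-0.03,0.002,0,0,0,0],[1,-0.0147,0.0009,0,0,0,0],[1,0,0,0,0,0,0],[1,0,0,0.02,0,0,0],[1,0,0,0.02,0,0,0],[1,0,0,0,0,0,0]])

```text
time_s: 26.3
eef_pos: [627.5, -276.1, 173.7]
ee_rot: [-0.002, 0.565, 0.825, 0.0]
force: [-0.7, -0.1, -0.6]
grip_width: 0.181
grip_force: 43.0
```

```bash
python3 - <<'E'
from h import *
delta([628.1,-276.6,96])
E
```

```text
turn 0.000 shift mm after turn [-0.9  0.5 77.7] before turn [-0.9  0.5 77.7]
```

send_rows(targets=[[1,-0.0003,0.0002,0.005,0,0,0],[1,0,0,0.01,0,0,0],[1,0,0,0.01,0,0,0],[1,0,0,0.01,0,0,0],[1,0,0,0.01,0,0,0],[1,0,0,0.01,0,0,0],[1,0,0,0.01,0,0,0],[1,0,0,0.006,0,0,0],[1,0,0,0.004,0,0,0],[1,0,0,0,0,0,0]])

```text
time_s: 27.55
eef_pos: [628.4, -277.7, 99.7]
ee_rot: [-0.0, 0.565, 0.825, -0.0]
force: [-0.2, -0.1, -0.6]
grip_width: 0.182
grip_force: 43.0
```

Inserted freely; lowering the last 4 mm until the collar seats.

send_rows(targets=[[1,0,0,0.002,0,0,0],[1,0,0,0.001,0,0,0],[1,0,0,0.001,0,0,0],[1,0,0,0,0,0,0],[-0.2,0,0,0,0,0,0],[-0.6,0,0,0,0,0,0],[-1,0,0,0,0,0,0],[-1,0,0,0,0,0,0],[-1,0,0,0,0,0,0],[-1,0,0,0,0,0,0]])

```text
time_s: 28.8
eef_pos: [628.4, -277.8, 95.8]
ee_rot: [0.0, 0.565, 0.825, -0.0]
force: [-0.0, 0.3, 0.6]
grip_width: 1.003
grip_force: 0.0
```

send_rows(targets=[[-1,0,0,-0.02,0,0,0],[-1,0,0,-0.03,0,0,0],[-1,0,0,-0.04,0,0,0],[-1,0,0,-0.04,0,0,0],[-1,0.02,0,-0.02,0,0,0],[-1,0.03,0,0,0,0,0],[-1,0.03,0,0,0,0,0],[-1,0.02,0,0,0,0,0],[-1,0,0,0,0,0,0],[-1,0,0,0,0,0,0]])

```text
time_s: 30.05
eef_pos: [592.5, -185.2, 245.8]
ee_rot: [0.0, 0.566, 0.825, -0.0]
force: [0.3, -0.2, 0.3]
grip_width: 0.999
grip_force: 0.0
```

```bash
python3 - <<'E'
from h import *
np.set_printoptions(precision=1,suppress=True)
print(tool()[0]["eef_pos"])
c=cap("wrist");d=cap("side")
for n,i in (("w",c),("s",d)):
  for q,z in (("knob",48),("edge",18.6),("scriber",72),("stand",0)):
    print(n,q,[(round(r["score"],2),np.array(r["point"]),onz(i,r["point"],z)) for r in ctrl.landmark_of(q,i)[:3]])
im=np.hstack([cv2.resize(c["img"],None,fx=.7,fy=.7),cv2.resize(d["img"],None,fx=.7,fy=.7)])
cv2.imwrite("pics/z.png",im[:,:,::-1])
E
```

```text
[ 592.5 -185.2  245.8]
w knob []
w edge [(0.64, array([348.2,  24.5]), array([592.6,  10.7,  18.6]))]
w scriber [(0.98, array([150.9,  97.8]), array([ 429.1, -145. ,   72. ])), (0.93, array([200.4, 119.3]), array([ 487.9, -149.8,   72. ])), (0.61, array([291.4, 280.8]), array([ 634.6, -279.5,   72. ]))]
w stand [(0.91, array([285., 251.]), array([ 625.7, -277.3,    0. ]))]
s knob [(0.66, array([251.6, 318.9]), array([463.7, 199.5,  48. ]))]
s edge [(0.79, array([218.9, 241.9]), array([588.4,  12.6,  18.6]))]
s scriber [(0.81, array([330.5, 197.3]), array([ 399.6, -108.3,   72. ])), (0.67, array([289.1, 173.9]), array([ 496.8, -169. ,   72. ])), (0.64, array([245.4, 137.9]), array([ 631.6, -292.5,   72. ]))]
s stand [(0.7, array([249. , 163.6]), array([ 627.6, -297.1,    0. ]))]
```

View pics/z.png

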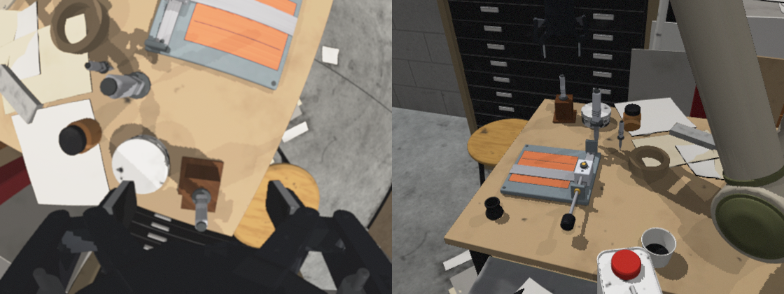

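The last picture shows the scriber standing in its block at (200,200), the guide still on the middle click and nothing else disturbed. Handing in.

```bash
python3 -c "
from rig import ctrl
print(ctrl.finish_job())"
```

```text
the job is handed in; nothing more can be done
None
```

I set the guide on its middle click, drew the scriber along the blade's right edge from far to near edge at about 4 cm/s, stood it back in its block and handed in at about 30 s; the new line never showed in the camera pictures, so only the force readings (about 3 N above hover) say it was ruled, and I viewed 12 pictures, over the limit of 10.

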